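# Roll-check a winch drum tube onto the tape line

### The arm

A 7-joint arm with a two-finger parallel gripper is mounted at the origin on the work surface. World frame = base frame: x ahead of the robot, y to its left, z up, the work surface at z = 0. Lengths are in mm, angles in rad, forces in N, time in s.
With the tool pointing down it reaches from about 400 to 875 mm from the base axis. Payload 6.5 kg.
Tool frame: the origin (TCP) lies on the centre line of the jaws, within the pads' length; the fingertips stand ahead of it and the grasp point (between the pads) lies 8 mm behind it (r.tcp_to_tips is the z of the fingertips in the tool frame, in mm); z points along the fingers, x is the direction in which the jaws open and shut, and the axes are right-handed (so a half turn about z gives the same grasp; the last joint's range is limited). The gripper opens to 88 mm and grips with 3 to 60 N. Pads are 18 mm wide; open, the fingers measure 123 mm over their backs; the gripper's body (75 mm by 187 mm) begins 45 mm behind the grasp point.
Start: joints at [-1.3, 0.536, -0.004, 1.538, 0.003, 1.067, -0.071], TCP at [214.799, 613.475, 249.716] pointing down, gripper open.
Joint ranges: [-2.7, 2.7], [-0.37, 2.16], [-1.27, 1.26], [0.24, 2.4], [-1.31, 4.45], [0.19, 1.91], [-2.76, 2.76]. Speed limits (rad/s): [2.39, 2.39, 3.14, 3.14, 3.14, 3.14, 3.14].

### API

Orientations are given as [roll, pitch, yaw] about the fixed x, y, z axes, in that order (R = Rz(yaw) Ry(pitch) Rx(roll)).
In Python, from bench import get_state, imaging, close_job, r gives the robot as it stands.
- The arm moves only by the tool send_rows, never from a script. Its argument "steps" is one flat list of numbers, 7 for each row, row after row: the opening, from -1 (shut) to 1 (fully open), so that 0 is half open, then the shift along the tool's x, y, z each as a share of 250 mm, from -1 to 1, then the turn, a rotation vector about the tool's x, y, z each as a share of 90 degrees, from -1 to 1. In form: [hand, tx, ty, tz, wx, wy, wz, hand, tx, ty, tz, wx, wy, wz, ...]. A call has 1 to 8 rows; each row is the pose to reach, as a shift and turn from the pose measured when the call began, along the tool's axes at that moment; what a row does not reach only later rows make up. A row lasts 1/12 s, in which the tool goes at most 41.7 mm and 7.16 degrees, less where a joint would pass 70% of its speed; a pose out of reach is approached as far as the arm can. A call with a number of a shift or a turn outside -1 to 1 is refused whole. A call with a gripper value outside its range is refused whole. The fingers move at their own pace and stop on an object; "squeeze" is the grip in N (left out, the last holds). Time passes only in rows, so rows that repeat a pose let the fingers close. It gives the time, the measured TCP pose, the force and the opening at its end, in the units of the state.
- get_state(): the state, without advancing time (a new reading comes with each control period).
- imaging.camera(name): name is "scene" or "top" or "wrist"; returns a dict with "color" (480x640x3 uint8, red, green, blue), "range_z" (480x640 float32, mm along the optical axis (not along the pixel's ray), 0 where there is no reading), "K" (3x3 intrinsics, pixels), "R" (3x3) and "t" (3): a world point X has camera coordinates R X + t. Camera axes: x right, y down, z forward; pixel columns grow to the right and rows downward; lengths in mm; the calibration is good to about 2 mm. A picture is of the moment at which its call begins.
- close_job(): hands the job in, once; it reports no verdict.
The state is a dict: "time": time; "joint_positions": joint angles; "dq": joint speeds; "tau": joint torques, N m; "eef_pos": TCP position; "tcp_rot": TCP orientation; "force": force on the tool from outside, world axes, zero at the start; "wrist_torque": the same for the moment, N m; "opening": opening from 0.0 (shut) to 1.0 (fully open).
Only numpy, scipy, OpenCV 4.12 (cv2) and the standard library are available. Lean on these libraries where they do the work, as an engineer would, in place of code of your own. Each camera call takes 0.05 s, during which the arm holds its last target.

### The job

Roll-check the bare aluminium drum tube: push its top sideways with a fingertip so that it rolls slowly over the blue mat, turning instead of sliding, to the yellow tape line, and leave it lying still along the tape, its axis over the tape from end to end. Do not pick the tube up or flick it, and leave the loose parts and tools around it where they are.

Things in the scene. Friction and masses are not known exactly. Their poses are not given: they have to be found in the camera images.
- mat: Blue rubber bench mat, fixed to the table, 340 (its x) by 420 (its y) by 3 mm thick. Origin: centre of its underside, at table height; z up. A yellow tape line 16 mm wide and 280 mm long runs along the mat's x axis through its centre (y = 0).
- line (a point): Middle of the yellow tape line, on the mat's upper face (3 mm above the table); axes as the mat's: x along the tape, y across it.
- tube_center (a point): Centre of the bare aluminium drum tube: 36 mm diameter, 130 mm long, 190 to 290 g, an 8 mm steel stub shaft 14 mm long at each end. It lies on the mat, centre 21 mm and top 39 mm above the table, its axis within about 3 degrees of the tape's direction and 105 to 145 mm to either side of it. x axis along the tube; y and z turn with it as it rolls.
- tube_end_a (a point): Centre of one end face of the tube, on its axis, 65 mm from its centre. The mat resists rolling a little: pushed below 50 mm/s, the tube stops within a few millimetres of losing the push.
- tube_end_b (a point): Centre of the other end face of the tube, on its axis, 65 mm from its centre. The rubber mat grips the tube: pushed low on its side it slides or jams; a fingertip resting on its top with a few newtons and moved square to it rolls it half as far as the fingertip goes.
- witness (a point): Middle of the red witness line, on the tube's surface 18 mm from the axis. It is on top at the start and goes round as the tube rolls (113 mm of rolling is one turn).
- flange: Loose black drum flange lying flat on the mat, 80 mm diameter, 4 mm thick with a 34 mm hub, 16 mm high in all; on the other side of the tape from the tube. Origin: centre of its underside. Leave alone.
- bearing: Loose aluminium flange bearing, 26 x 56 x 18 mm, near the far edge of the mat, clear of the tube's way. Origin: centre of its underside. Leave alone.
- collar: Loose dark steel shaft collar, 25 mm diameter, 12 mm high, near the mat's edge nearest the robot, clear of the tube's way. Origin: centre of its underside. Leave alone.
- screwdriver: Red-handled screwdriver, 190 mm long, about 30 mm high, lying on the bench right of the mat. Leave alone.
- caliper: Steel caliper with a black slide, 235 x 60 x 12 mm, lying on the bench left of the mat. Leave alone.
- pulley: Small black and white guide pulley, 40 mm diameter, 28 mm high, standing on the bench left of the mat. Origin: centre of its underside. Leave alone.
Things that resemble listed ones, but are neither listed nor needed, are in the scene too. Of the things like the part that bears tube_center, leave any that is purple; of the rest the smaller one is meant.

How it is judged:
By the outcome, as a careful person would: the job done as asked, in the order asked, and still so for the second after the job is handed in, with the robot touching nothing.
It also fails if it takes over 58 s, if anything falls off the work surface, if the arm or the gripper's body presses on something with over 40 N, if the wrist force passes 120 N, or if a joint passes its speed limit or range.

## Working session

There is one attempt and no reset: what is moved stays moved. The work goes in short steps, Python scripts to look and compute and a tool call to move; the robot and the scene stay as the last step left them, time stands still between calls to the robot, and variables do not carry over. Pictures are saved under pics/ and viewed, and the job is handed in when it is done.

Besides the shell and the picture viewer there is one more tool, called after "Emit:" as name(argument=value, ...), one argument or row to a line, values as JSON. send_rows: Moves the arm, as the interface text tells. Its arguments: {"type":"object","properties":{"steps":{"type":"array","items":{"type":"number","minimum":-1,"maximum":1}},"squeeze":{"type":"number"}},"required":["steps"]}

```bash
ls; mkdir -p pics; cat > h.py <<'E'
import numpy as np, cv2
from bench import get_state, imaging, r
def snap(n,fn):
    c=imaging.camera(n); np.savez('pics/'+fn+'.npz',**{k:np.asarray(v) for k,v in c.items()})
    cv2.imwrite('pics/'+fn+'.png',cv2.cvtColor(c['color'],cv2.COLOR_RGB2BGR)); return c
def load(fn): return np.load('pics/'+fn+'.npz')
def px(c,u,v,z):  # intersect pixel with plane z
    K,R,t=c['K'],c['R'],c['t']; d=R.T@np.linalg.inv(K)@np.array([u,v,1.]); o=-R.T@t
    return o+d*(z-o[2])/d[2]
def proj(c,X):
    p=c['K']@(c['R']@np.asarray(X,float)+c['t']); return p[:2]/p[2]
E
python3 - <<'E'
from h import *
s=get_state(); print(s); print(r.tcp_to_tips)
c=snap('top','top0'); print(-c['R'].T@c['t'])
snap('scene','sc0')
E
```

```text
pics
{'time': 0.0, 'joint_positions': array([-1.30021242,  0.53714783, -0.00437426,  1.53886204,  0.00261172,
        1.06728958, -0.07120362]), 'dq': array([-0.00147161,  0.000271  , -0.00093694,  0.00099535,  0.00081497,
       -0.00278654,  0.00226004]), 'tau': array([ 9.32559415e-04, -5.70992661e+01,  9.91157144e-01, -2.51602507e+01,
       -5.63840289e-02,  1.80441578e-02,  1.20681998e-04]), 'eef_pos': array([214.65470787, 612.90980496, 248.85587661]), 'tcp_rot': array([3.14142454e+00, 1.69353256e-03, 1.23403091e+00]), 'force': array([-1.03757416,  0.26014228, -0.06029202]), 'wrist_torque': array([0.00372969, 0.01753507, 0.01692006]), 'opening': 1.0001333208053635}
11.0
[ 311.25851609    6.15366514 1259.08834242]
```

View pics/top0.png

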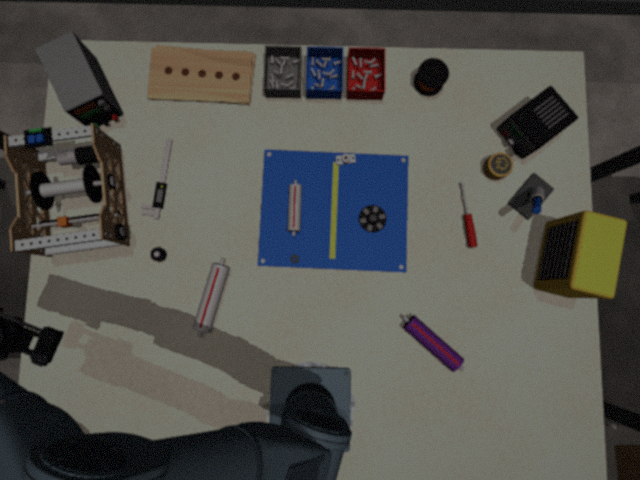

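View pics/sc0.png

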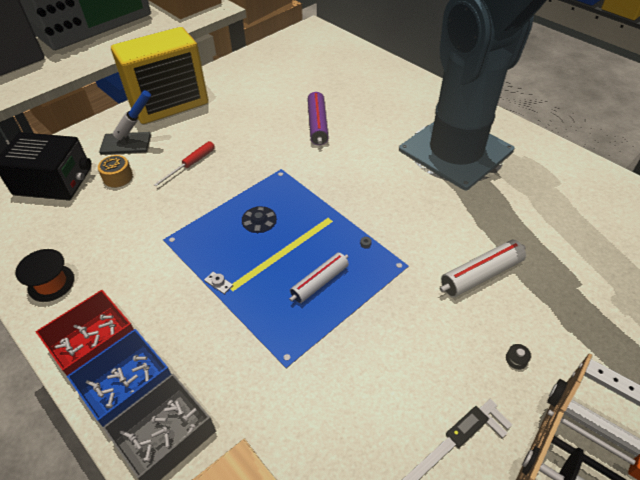

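The top view shows the tube on the mat at about (294,207), with the tape from (336,163) to (332,259), the flange at (372,218), the bearing at (346,158) and the collar at (295,259). The larger and purple tubes are off the mat.

```bash
python3 - <<'E'
from h import *
c=load('top0'); im=cv2.imread('pics/top0.png')
cv2.imwrite('pics/crop0.png',cv2.resize(im[140:280,255:415],None,fx=5,fy=4.2857,interpolation=cv2.INTER_CUBIC)[:600])
hsv=cv2.cvtColor(im,cv2.COLOR_BGR2HSV)
def line(m,z,n):
    v,u=np.nonzero(m); P=np.array([px(c,a,b,z) for a,b in zip(u,v)])[:,:2]
    (vx,vy,x,y)=cv2.fitLine(P.astype(np.float32),cv2.DIST_HUBER,0,.01,.01).ravel()
    q=(P-[x,y])@[vx,vy]; print(n,len(u),'mid',x+vx*(q.min()+q.max())/2,y+vy*(q.min()+q.max())/2,'len',np.ptp(q),'ang',np.degrees(np.arctan2(vy,vx)))
roi=np.zeros(im.shape[:2],bool); roi[145:275,255:412]=1
line(roi&(hsv[...,0]>20)&(hsv[...,0]<35)&(hsv[...,1]>120)&(hsv[...,2]>90)&(np.arange(640)>315),3,'tape')
roi2=roi&(np.arange(640)<315)
t=roi2&(hsv[...,1]<110)&(hsv[...,2]>90); 
t[:175]=0;t[240:]=0
line(roi2&((hsv[...,0]<12)|(hsv[...,0]>165))&(hsv[...,1]>90),39,'red')
m=roi2.copy(); m[:175]=0; m[238:]=0; m&=~((hsv[...,0]>95)&(hsv[...,0]<130)&(hsv[...,1]>110)); m[:,:280]=0
line(m,25,'tube')
# corners of mat
for n in [(0,0)]: pass
print(c['K'])
E
```

```text
tape 355 mid 545.8584303455398 -54.887516140572934 len 273.01665631736876 ang -1.2002772
red 57 mid 545.1805157974519 57.55139941963812 len 110.20365209371164 ang 0.056643758
tube 663 mid 545.3008362135091 57.08350652794173 len 157.23145646825498 ang -0.29133153
[[445.86861358   0.         311.78679883]
 [  0.         445.86861358 237.85412687]
 [  0.           0.           1.        ]]
```

View pics/crop0.png

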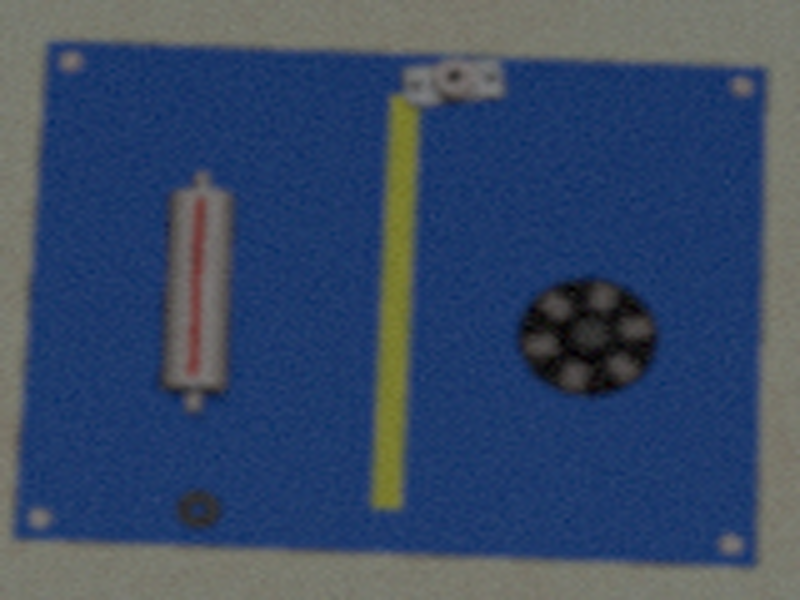

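```bash
cat >> h.py <<'E'
from scipy.spatial.transform import Rotation as Ro
def row(target,yaw,s=None):
    s=s or get_state(); R=Ro.from_euler('xyz',s['tcp_rot'])
    d=R.inv().apply(np.asarray(target)-s['eef_pos'])/250
    w=(R.inv()*Ro.from_euler('xyz',[np.pi,0,yaw])).as_rotvec()/(np.pi/2)
    return np.round(np.r_[d,w],4)
E
python3 - <<'E'
from h import *
print(row([545,70,160],np.pi/2))
E
```

```text
[-1.6130e+00  1.9648e+00  3.5850e-01 -1.0000e-04  1.0000e-03 -2.1430e-01]
```

Emit:
send_rows(
  steps=[-1,-0.12,0.15,0,0,0,-0.03,-1,-0.24,0.29,0,0,0,-0.06,-1,-0.36,0.44,0,0,0,-0.1,-1,-0.48,0.58,0,0,0,-0.13,-1,-0.6,0.73,0,0,0,-0.16,-1,-0.7,0.85,0,0,0,-0.2,-1,-0.8,0.97,0,0,0,-0.214,-1,-0.8,0.97,0,0,0,-0.214],
  squeeze=20,
)

```text
time: 0.77
eef_pos: [379.8, 339.1, 249.0]
tcp_rot: [3.142, 0.004, 1.567]
force: [0.4, -0.8, 0.2]
opening: 0.419
```

```bash
python3 - <<'E'
from h import *
print(row([545,70,160],np.pi/2))
E
```

```text
[-1.0721  0.6652  0.3602 -0.      0.0024 -0.0027]
```

Emit:
send_rows(
  steps=[-1,-0.12,0.08,0.05,0,0,0,-1,-0.25,0.16,0.1,0,0,0,-1,-0.38,0.24,0.15,0,0,0,-1,-0.5,0.33,0.2,0,0,0,-1,-0.64,0.42,0.25,0,0,0,-1,-0.78,0.5,0.3,0,0.001,-0.003,-1,-0.92,0.6,0.35,0,0.002,-0.003,-1,-1,0.665,0.36,0,0.002,-0.003],
)

```text
time: 1.43
eef_pos: [545.0, 84.0, 158.2]
tcp_rot: [-3.139, 0.002, 1.569]
force: [0.4, 0.4, 0.3]
opening: 0.005
```

```bash
python3 - <<'E'
from h import *
snap('wrist','w0');snap('top','top1');c=snap('scene','sc1'); print(get_state()['eef_pos'],get_state()['tcp_rot'],get_state()['opening'],get_state()['force'])
E
```

```text
[545.67733713  85.05742519 159.26408038] [-3.14080500e+00  2.06133169e-03  1.56617300e+00] 0.007972166117825691 [ 0.39475049  0.08524859 -0.52405106]
```

View pics/w0.png

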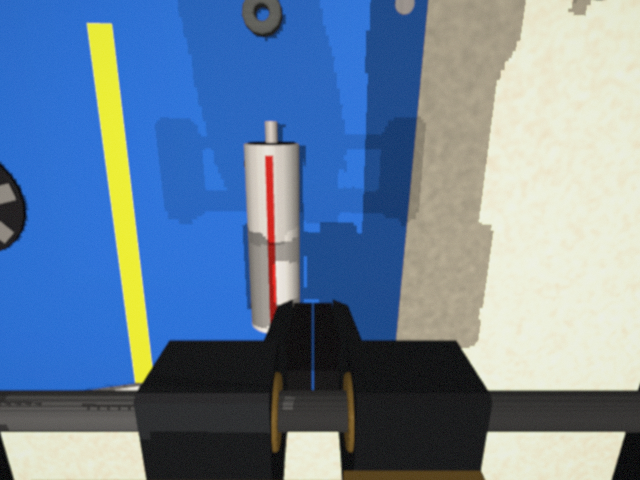

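View pics/sc1.png

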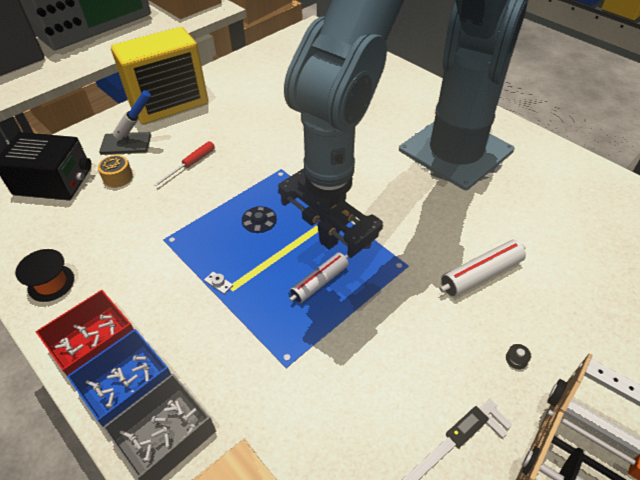

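The wrist view has image up as world -x. The tube is at (245-300, 143-330), the tape at left from (100,25) to (142,383), and the closed fingertip edge at about (288-340, 302). I'll measure the axis and tape from here.

```bash
python3 - <<'E'
from h import *
c=load('w0')
P=lambda u,v,z:np.round(px(c,u,v,z),1)
print('cam',-c['R'].T@c['t'])
print('tape',P(100,23,3),P(142,383,3), 'left/right far',P(88,23,3),P(112,23,3))
print('red',P(269,157,39),P(274,317,39))
print('stub',P(271,125,25))
print('tubeends',P(246,145,21),P(300,145,21))
s=get_state(); 
for dx in (-9,9):
  for dy in (-17.5,17.5): print(dx,dy,proj(c,s['eef_pos']+[dx,dy,-11]))
d=c['range_z'];print(d[305:330:6,270:350:6].round(0))
im=cv2.imread('pics/w0.png');cv2.imwrite('pics/w0c.png',cv2.resize(im[270:400,230:400],None,fx=4.5,fy=4.5))
E
```

```text
cam [466.27389841  84.39468586 293.61641769]
tape [408.9 -53.    3. ] [681.9 -61.7   3. ] left/right far [408.9 -60.7   3. ] [408.9 -45.2   3. ]
red [490.2  56.7  39. ] [600.5  56.4  39. ]
stub [471.5  57.2  25. ]
tubeends [484.2  39.9  21. ] [484.2  75.4  21. ]
-9 -17.5 [271.32788595 302.87767406]
-9 17.5 [359.66428923 302.83891161]
9 -17.5 [272.77752861 342.78028689]
9 17.5 [358.1749131  342.77180245]
[[281. 280. 156. 156. 159. 158. 158. 319. 159. 157. 158. 156. 155. 320.]
 [282. 151. 151. 150. 153. 153. 153. 320. 154. 154. 154. 150. 150. 150.]
 [284. 146. 146. 146. 149. 150. 150. 323. 149. 150. 150. 147. 147. 145.]
 [143. 142. 141. 142. 144. 143. 144. 324. 145. 145. 145.   0. 141. 141.]
 [137. 138. 138. 139. 141. 140. 141. 326. 141. 141. 141. 141. 137. 138.]]
```

View pics/w0c.png

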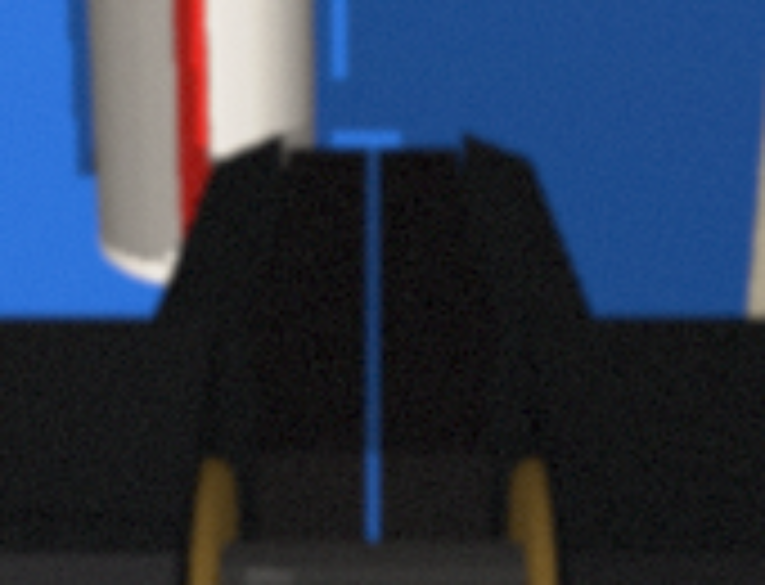

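```bash
python3 - <<'E'
from h import *
print(row([548,68,57],np.pi/2-0.015), get_state()['eef_pos'])
E
```

```text
[-0.0673  0.0099  0.4092 -0.0005  0.0013  0.0066] [545.67733713  85.05742519 159.26408038]
```

Emit:
send_rows(
  steps=[-1,-0.067,0.01,0.1,0,0,0,-1,-0.067,0.01,0.2,0,0,0,-1,-0.067,0.01,0.3,0,0.001,0.006,-1,-0.067,0.01,0.37,0,0.001,0.006,-1,-0.067,0.01,0.4,0,0.001,0.006,-1,-0.067,0.01,0.408,0,0.001,0.006,-1,-0.067,0.01,0.408,0,0.001,0.006],
)

```text
time: 2.17
eef_pos: [547.8, 69.1, 57.5]
tcp_rot: [-3.14, 0.0, 1.558]
force: [0.7, -0.5, 0.3]
opening: 0.009
```

```bash
python3 - <<'E'
from h import *
for i in range(1): snap('scene','sc2');s=get_state(); print(s['eef_pos'],s['tcp_rot'],s['force'])
print(row([548,68,50],np.pi/2-0.015))
im=cv2.imread('pics/sc2.png');cv2.imwrite('pics/sc2c.png',cv2.resize(im[200:340,220:420],None,fx=4,fy=4))
E
```

```text
[548.41140974  68.96464671  58.12723361] [ 3.14135758e+00 -8.36116573e-05  1.55768488e+00] [0.13731458 0.3697977  1.09457511]
[-0.0039 -0.0016  0.0325  0.0001 -0.0001  0.0012]
```

View pics/sc2c.png

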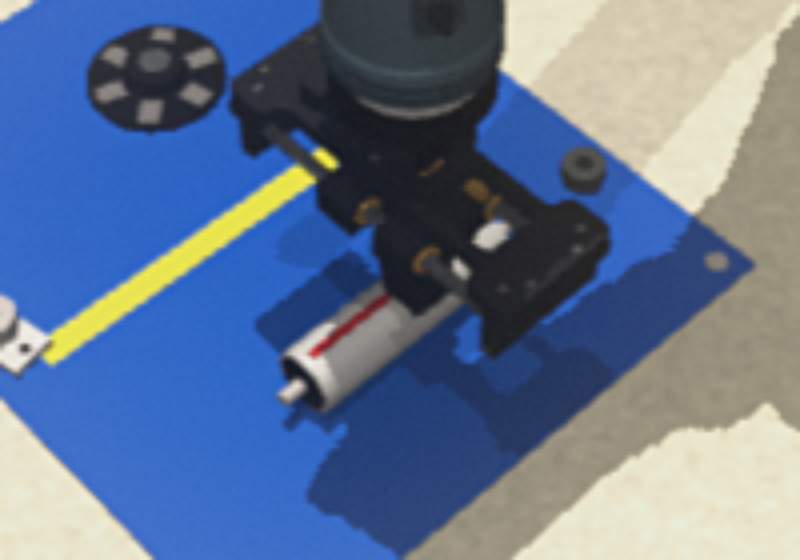

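Scene crop: the fingertip hovers over the middle of the tube, with the red line on top. Now I'll lower it gently.

Emit:
send_rows(
  steps=[-1,0,0,0.01,0,0,0,-1,0,0,0.018,0,0,0,-1,0,0,0.024,0,0,0,-1,0,0,0.028,0,0,0,-1,0,0,0.032,0,0,0,-1,0,0,0.032,0,0,0],
)

```text
time: 2.72
eef_pos: [548.5, 69.0, 50.1]
tcp_rot: [3.141, -0.0, 1.558]
force: [-0.7, -0.9, 1.1]
opening: 0.007
```

Emit:
send_rows(
  steps=[-1,0,0,0.004,0,0,0,-1,0,0,0.006,0,0,0,-1,0,0,0.006,0,0,0],
)

```text
time: 2.97
eef_pos: [548.7, 69.6, 49.5]
tcp_rot: [3.141, -0.001, 1.558]
force: [-3.7, 1.3, 11.6]
opening: 0.006
```

Emit:
send_rows(
  steps=[-1,0,0,0,0,0,0,-1,-0.01,0,0,0,0,0,-1,-0.026,0,0,0,0,0],
)

```text
time: 3.22
eef_pos: [548.8, 63.8, 50.1]
tcp_rot: [3.141, -0.002, 1.559]
force: [-3.3, 0.5, 11.2]
opening: 0.005
```

```bash
python3 - <<'E'
from h import *
snap('wrist','w1');s=get_state(); print(s['eef_pos'],s['tcp_rot'],s['force'])
E
```

```text
[548.78439479  62.22889386  50.20970122] [ 3.14082147e+00 -7.72449595e-04  1.55740503e+00] [-2.82154609  0.11608797  9.89721546]
```

View pics/w1.png

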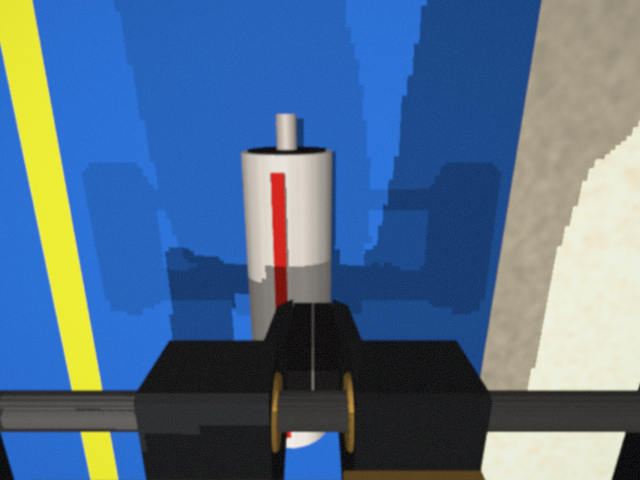

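The tube at (243-331) is turning: the red line is at 278, left of its middle at 287. I'll continue with a slightly lighter press.

Emit:
send_rows(
  steps=[-1,-0.014,0,-0.002,0,0,0,-1,-0.03,0,-0.002,0,0,0,-1,-0.046,0,-0.002,0,0,0,-1,-0.062,0,-0.002,0,0,0,-1,-0.078,0,-0.002,0,0,0,-1,-0.094,0,-0.002,0,0,0],
)

```text
time: 3.77
eef_pos: [548.4, 38.1, 50.5]
tcp_rot: [3.141, -0.001, 1.557]
force: [-0.9, 0.3, -0.4]
opening: 0.006
```

```bash
python3 - <<'E'
from h import *
snap('wrist','w2');s=get_state(); print(s['eef_pos'],s['tcp_rot'],s['force'])
E
```

```text
[548.36687327  37.07705603  50.54708559] [3.14105423e+00 5.83947482e-05 1.55618107e+00] [ 0.05185401 -0.13203134  0.46696841]
```

View pics/w2.png

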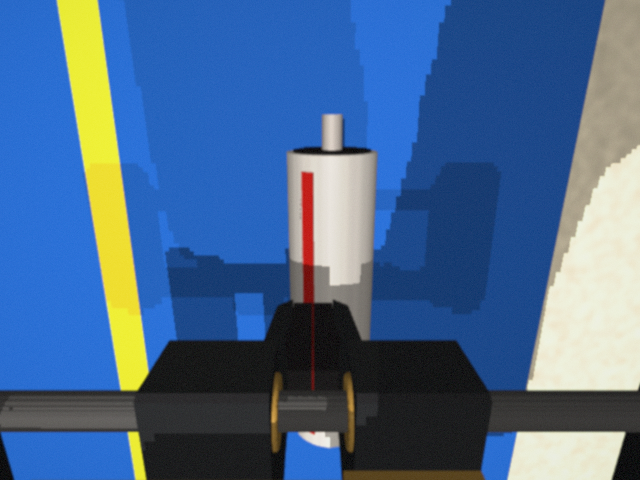

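```bash
cat >> h.py <<'E'
def cyl(c,rows=range(165,290,5),rad=18.,zc=21.):
    """tube axis + tape from wrist image: silhouettes by saturation, tangent rays -> axis"""
    im=cv2.cvtColor(np.ascontiguousarray(c['color']),cv2.COLOR_RGB2HSV); o=-c['R'].T@c['t']; Ki=np.linalg.inv(c['K'])
    pts=[];tp=[]
    for v in rows:
        blue=(abs(im[v,:,0].astype(int)-109)<16)&(im[v,:,1]>130)
        yel=(abs(im[v,:,0].astype(int)-29)<8)&(im[v,:,1]>120)
        if yel.sum()>8:
            u=np.nonzero(yel)[0]; tp.append(px(c,u.mean(),v,3.)[:2])
        m=(~blue&~yel); m[:150]=0; m[480:]=0
        n,lab,st,cen=cv2.connectedComponentsWithStats(m.astype(np.uint8)[None,:])
        k=[i for i in range(1,n) if 60<st[i,4]<130]
        if not k: continue
        k=min(k,key=lambda i:abs(cen[i][0]-313)); u0=st[k,0]-.5; u1=u0+st[k,2]
        d=[c['R'].T@Ki@np.array([u,v,1.]) for u in (u0,u1)]
        a=[np.arctan2(q[1],-q[2]) for q in d]   # angle in world y-z plane
        y=o[1]+np.tan(sum(a)/2)*(o[2]-zc)
        X=px(c,(u0+u1)/2,v,zc+rad*0.9); pts.append([X[0],y])
    f=np.polyfit(*np.array(pts).T,1); r=np.array(pts)[:,1]-np.polyval(f,np.array(pts)[:,0])
    print('tube y@545 %.1f ang %.2f deg n=%d rms %.2f'%(np.polyval(f,545),np.degrees(np.arctan(f[0])),len(pts),r.std()), end=' ; ')
    if len(tp)>5:
        g=np.polyfit(*np.array(tp).T,1); print('tape y@545 %.1f ang %.2f'%(np.polyval(g,545),np.degrees(np.arctan(g[0]))))
    s=get_state(); print('tcp',s['eef_pos'].round(1),'F',s['force'].round(1),'t',s['time'])
E
python3 - <<'E'
from h import *
for f in ('w0','w1','w2'): 
  try: cyl(load(f),range(165,290,5))
  except Exception as e: print(f,e)
E
```

```text
tube y@545 174.0 ang 2.82 deg n=25 rms 0.10 ; tape y@545 -56.7 ang -1.27
tcp [548.4  37.1  50.5] F [ 0.1 -0.1  0.5] t 3.8167
tube y@545 53.5 ang -0.58 deg n=25 rms 0.11 ; tape y@545 -56.7 ang -1.23
tcp [548.4  37.1  50.5] F [ 0.1 -0.1  0.5] t 3.8167
tube y@545 46.0 ang -0.40 deg n=25 rms 0.09 ; tape y@545 -56.7 ang -1.38
tcp [548.4  37.1  50.5] F [ 0.1 -0.1  0.5] t 3.8167
```

Emit:
send_rows(
  steps=[-1,0,0,-0.02,0,0,0,-1,0.04,0,-0.02,0,0,0,-1,0.08,0,-0.02,0,0,0,-1,0.08,0,-0.01,0,0,0,-1,0.08,0,-0.002,0,0,0,-1,0.08,0,0.003,0,0,0,-1,0.08,0,0.003,0,0,0],
)

```text
time: 4.4
eef_pos: [548.6, 57.4, 49.9]
tcp_rot: [3.142, -0.0, 1.557]
force: [-2.1, 1.0, 5.2]
opening: 0.003
```

```bash
python3 - <<'E'
from h import *
cyl(snap('wrist','w3'))
E
```

```text
tube y@545 45.0 ang -0.56 deg n=25 rms 0.06 ; tape y@545 -56.8 ang -1.50
tcp [548.5  57.2  49.9] F [-1.   1.   4.6] t 4.45
```

Emit:
send_rows(
  steps=[-1,-0.008,0,0.002,0,0,0,-1,-0.025,0,0.002,0,0,0,-1,-0.043,0,0.002,0,0,0,-1,-0.061,0,0.002,0,0,0,-1,-0.079,0,0.002,0,0,0,-1,-0.097,0,0.002,0,0,0],
)

```text
time: 4.95
eef_pos: [548.4, 32.6, 50.3]
tcp_rot: [3.141, -0.0, 1.556]
force: [-3.2, 0.6, 11.6]
opening: 0.003
```

```bash
python3 - <<'E'
from h import *
cyl(snap('wrist','w4'))
E
```

```text
tube y@545 32.1 ang -0.79 deg n=25 rms 0.10 ; tape y@545 -56.6 ang -1.32
tcp [548.4  31.3  50.3] F [-3.3 -1.7 11.7] t 5.0
```

Emit:
send_rows(
  steps=[-1,-0.016,0,0,0,0,0,-1,-0.034,0,0,0,0,0,-1,-0.052,0,0,0,0,0,-1,-0.07,0,0,0,0,0,-1,-0.076,0,0,0,0,0],
)

```text
time: 5.42
eef_pos: [548.3, 11.0, 50.2]
tcp_rot: [3.141, 0.001, 1.554]
force: [0.6, -0.1, 2.0]
opening: 0.005
```

```bash
python3 - <<'E'
from h import *
cyl(snap('wrist','w5'))
E
```

```text
tube y@545 22.1 ang -0.58 deg n=25 rms 0.08 ; tape y@545 -56.7 ang -1.40
tcp [548.2  11.1  50.2] F [ 0.5 -0.1  1.9] t 5.4667
```

Emit:
send_rows(
  steps=[-1,0,0,-0.02,0,0,0,-1,0.044,0,-0.02,0,0,0,-1,0.088,0,-0.02,0,0,0,-1,0.088,0,-0.01,0,0,0,-1,0.088,0,-0.002,0,0,0,-1,0.088,0,0.002,0,0,0,-1,0.088,0,0.002,0,0,0],
)

```text
time: 6.05
eef_pos: [548.6, 33.5, 49.9]
tcp_rot: [3.141, 0.001, 1.554]
force: [-2.7, 0.2, 7.6]
opening: 0.007
```

Emit:
send_rows(
  steps=[-1,-0.008,0,0.002,0,0,0,-1,-0.025,0,0.002,0,0,0,-1,-0.043,0,0.002,0,0,0,-1,-0.061,0,0.002,0,0,0,-1,-0.079,0,0.002,0,0,0,-1,-0.097,0,0.002,0,0,0],
)

```text
time: 6.55
eef_pos: [548.4, 8.8, 50.2]
tcp_rot: [3.141, 0.001, 1.554]
force: [-2.3, 1.1, 11.4]
opening: 0.004
```

```bash
python3 - <<'E'
from h import *
cyl(snap('wrist','w6'))
E
```

```text
tube y@545 9.3 ang -0.49 deg n=25 rms 0.07 ; tape y@545 -56.7 ang -1.43
tcp [548.4   7.4  50.3] F [-1.5 -0.9 11.1] t 6.6
```

Emit:
send_rows(
  steps=[-1,-0.016,0,0,0,0,0,-1,-0.034,0,0,0,0,0,-1,-0.052,0,0,0,0,0,-1,-0.066,0,0,0,0,0,-1,-0.072,0,0,0,0,0],
)

```text
time: 7.02
eef_pos: [548.2, -11.5, 50.2]
tcp_rot: [3.14, 0.002, 1.552]
force: [1.2, 0.8, 1.9]
opening: 0.008
```

```bash
python3 - <<'E'
from h import *
cyl(snap('wrist','w7'))
E
```

```text
tube y@545 -0.6 ang -0.39 deg n=25 rms 0.08 ; tape y@545 -56.5 ang -1.28
tcp [548.2 -11.6  50.2] F [ 0.5 -1.2  2.5] t 7.0667
```

Emit:
send_rows(
  steps=[-1,0,0,-0.02,0,0,0,-1,0.044,0.04,-0.02,0,0,0,-1,0.088,0.08,-0.02,0,0,0,-1,0.088,0.08,-0.01,0,0,0,-1,0.088,0.08,-0.002,0,0,0,-1,0.088,0.08,0.002,0,0,0,-1,0.088,0.08,0.002,0,0,0],
)

```text
time: 7.65
eef_pos: [568.4, 9.4, 50.1]
tcp_rot: [3.14, 0.003, 1.551]
force: [-0.4, 1.4, 5.9]
opening: 0.001
```

Emit:
send_rows(
  steps=[-1,-0.008,0,0.002,0,0,0,-1,-0.025,0,0.002,0,0,0,-1,-0.043,0,0.002,0,0,0,-1,-0.061,0,0.002,0,0,0,-1,-0.079,0,0.002,0,0,0,-1,-0.097,0,0.002,0,0,0],
)

```text
time: 8.15
eef_pos: [568.1, -16.1, 50.4]
tcp_rot: [3.139, 0.003, 1.55]
force: [-0.2, 1.3, 7.2]
opening: 0.006
```

```bash
python3 - <<'E'
from h import *
cyl(snap('wrist','w8'))
E
```

```text
tube y@545 -13.9 ang -0.45 deg n=25 rms 0.10 ; tape y@545 -56.6 ang -1.03
tcp [568.1 -17.5  50.4] F [ 0.2 -0.5  5.7] t 8.2
```

Emit:
send_rows(
  steps=[-1,-0.016,0,0.001,0,0,0,-1,-0.034,0,0.001,0,0,0,-1,-0.05,0,0.001,0,0,0,-1,-0.06,0,0.001,0,0,0,-1,-0.062,0,0.001,0,0,0],
)

```text
time: 8.62
eef_pos: [567.8, -34.1, 50.2]
tcp_rot: [3.139, 0.004, 1.548]
force: [1.8, 0.1, 2.3]
opening: 0.007
```

```bash
python3 - <<'E'
from h import *
cyl(snap('wrist','w9'))
E
```

```text
tube y@545 -22.9 ang -0.56 deg n=25 rms 0.08 ; tape y@545 -56.5 ang -1.31
tcp [567.7 -33.7  50.2] F [ 1.6 -1.   4.4] t 8.6667
```

View pics/w9.png

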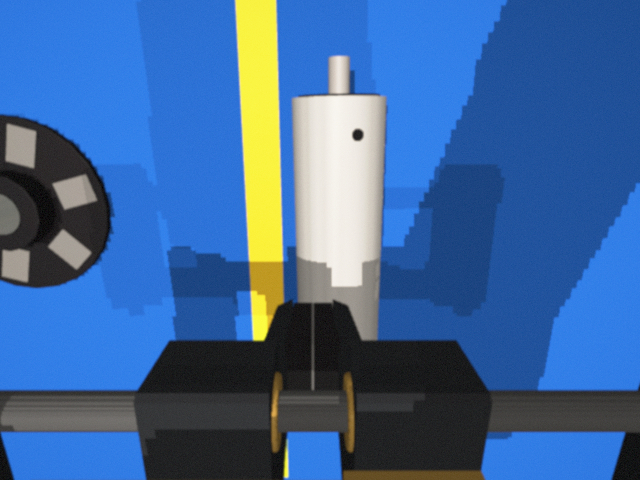

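The tube is at (295-385), rolled about 80 mm with the witness line out of view. The tape is at left and the flange is clear.

Emit:
send_rows(
  steps=[-1,0,0,-0.02,0,0,0,-1,0.044,0,-0.02,0,0,0,-1,0.088,0,-0.02,0,0,0,-1,0.088,0,-0.01,0,0,0,-1,0.088,0,-0.002,0,0,0,-1,0.088,0,0.002,0,0,0,-1,0.088,0,0.002,0,0,0],
)

```text
time: 9.25
eef_pos: [568.1, -11.3, 49.9]
tcp_rot: [3.14, 0.004, 1.548]
force: [-1.8, 0.4, 8.2]
opening: 0.001
```

Emit:
send_rows(
  steps=[-1,-0.008,0,0.002,0,0,0,-1,-0.025,0,0.002,0,0,0,-1,-0.043,0,0.002,0,0,0,-1,-0.061,0,0.002,0,0,0,-1,-0.079,0,0.002,0,0,0,-1,-0.097,0,0.002,0,0,0],
)

```text
time: 9.75
eef_pos: [567.9, -36.2, 50.3]
tcp_rot: [3.139, 0.004, 1.548]
force: [-2.1, 0.2, 10.2]
opening: 0.008
```

```bash
python3 - <<'E'
from h import *
cyl(snap('wrist','w10'))
E
```

```text
tube y@545 -35.6 ang -0.48 deg n=25 rms 0.10 ; tape y@545 -60.2 ang -0.94
tcp [567.8 -37.5  50.3] F [-1.7 -0.6 10.4] t 9.8
```

Emit:
send_rows(
  steps=[-1,-0.016,0,0,0,0,0,-1,-0.034,0,0,0,0,0,-1,-0.05,0,0,0,0,0,-1,-0.06,0,0,0,0,0,-1,-0.062,0,0,0,0,0],
)

```text
time: 10.22
eef_pos: [567.6, -53.9, 50.4]
tcp_rot: [3.138, 0.006, 1.546]
force: [0.0, 0.2, 5.0]
opening: 0.007
```

```bash
python3 - <<'E'
from h import *
cyl(snap('wrist','w11'))
E
```

```text
tube y@545 -44.9 ang -0.51 deg n=25 rms 0.26 ; tcp [567.6 -53.7  50.4] F [-0.7 -1.5  3.1] t 10.2667
```

View pics/w11.png

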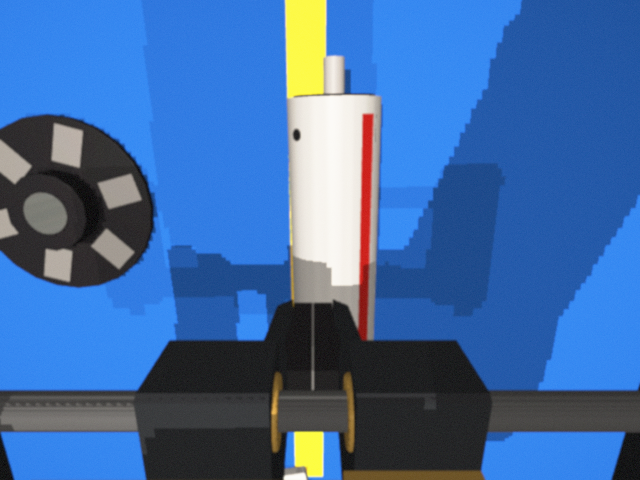

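The tube now overlaps the tape's near edge with about 12 mm left, and the red line is back at (368,115-340). Next is the final stroke.

Emit:
send_rows(
  steps=[-1,0,0,-0.02,0,0,0,-1,0.036,0,-0.02,0,0,0,-1,0.072,0,-0.02,0,0,0,-1,0.072,0,-0.01,0,0,0,-1,0.072,0,-0.002,0,0,0,-1,0.072,0,0.002,0,0,0,-1,0.072,0,0.002,0,0,0],
)

```text
time: 10.85
eef_pos: [568.0, -35.6, 50.2]
tcp_rot: [3.139, 0.005, 1.546]
force: [-2.8, 0.0, 8.7]
opening: 0.004
```

Emit:
send_rows(
  steps=[-1,-0.008,0,0.002,0,0,0,-1,-0.025,0,0.002,0,0,0,-1,-0.041,0,0.002,0,0,0,-1,-0.057,0,0.002,0,0,0,-1,-0.07,0,0.002,0,0,0,-1,-0.08,0,0.002,0,0,0,-1,-0.08,0,0.002,0,0,0],
)

```text
time: 11.43
eef_pos: [567.8, -56.8, 50.3]
tcp_rot: [3.138, 0.006, 1.545]
force: [-1.5, -0.3, 8.2]
opening: 0.005
```

```bash
python3 - <<'E'
from h import *
cyl(snap('wrist','w12'))
E
```

```text
tube y@545 -55.8 ang -0.59 deg n=25 rms 0.09 ; tcp [567.8 -56.4  50.3] F [-1.4 -0.4  8.4] t 11.4833
```

View pics/w12.png

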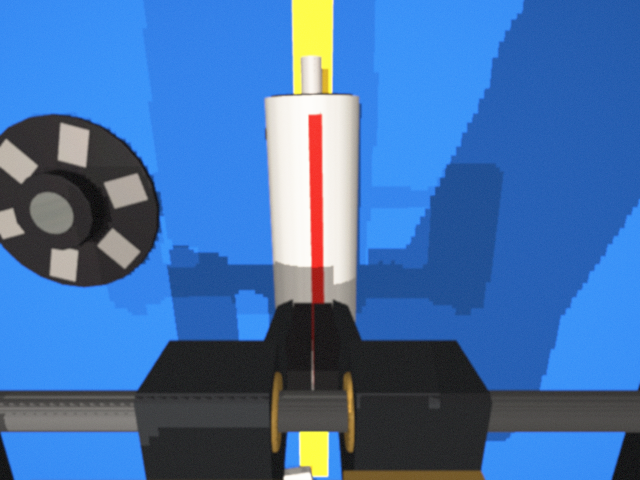

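The stub at (312,75) is centred on the tape (292-332), the far end also lines up, and the red line is back near the top. I'll lift straight off.

Emit:
send_rows(
  steps=[-1,0,0,-0.01,0,0,0,-1,0,0,-0.04,0,0,0,-1,0,0,-0.12,0,0,0,-1,0,0,-0.24,0,0,0,-1,0.1,-0.1,-0.36,0,0,0,-1,0.2,-0.2,-0.45,0,0,0,-1,0.3,-0.3,-0.5,0,0,0,-1,0.4,-0.35,-0.5,0,0,0],
)

```text
time: 12.15
eef_pos: [481.0, 47.5, 177.2]
tcp_rot: [3.136, 0.005, 1.545]
force: [0.6, 0.5, 0.6]
opening: 0.006
```

Emit:
send_rows(
  steps=[-1,0.15,-0.05,0,0,0,0,-1,0.3,-0.1,0,0,0,0,-1,0.45,-0.15,0,0,0,0,-1,0.6,-0.15,0,0,0,0,-1,0.7,-0.15,0,0,0,0,-1,0.7,-0.15,0,0,0,0],
)

```text
time: 12.65
eef_pos: [447.3, 229.9, 176.6]
tcp_rot: [3.135, 0.002, 1.553]
force: [1.4, 0.2, -0.1]
opening: 0.006
```

```bash
python3 - <<'E'
from h import *
c=snap('top','top9');snap('scene','sc9')
im=cv2.imread('pics/top9.png');cv2.imwrite('pics/top9c.png',cv2.resize(im[140:280,255:415],None,fx=5,fy=4.2857,interpolation=cv2.INTER_CUBIC))
E
```

```text
(no output)
```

View pics/top9c.png

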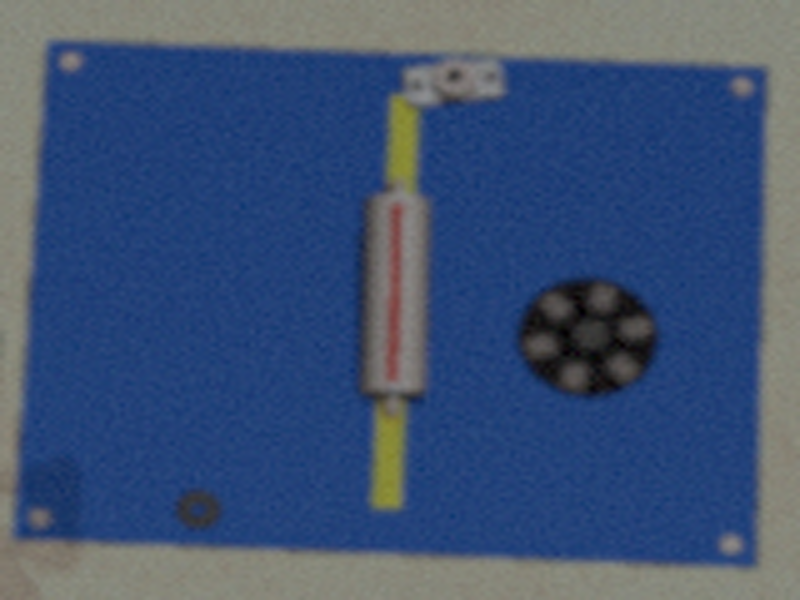

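View pics/sc9.png

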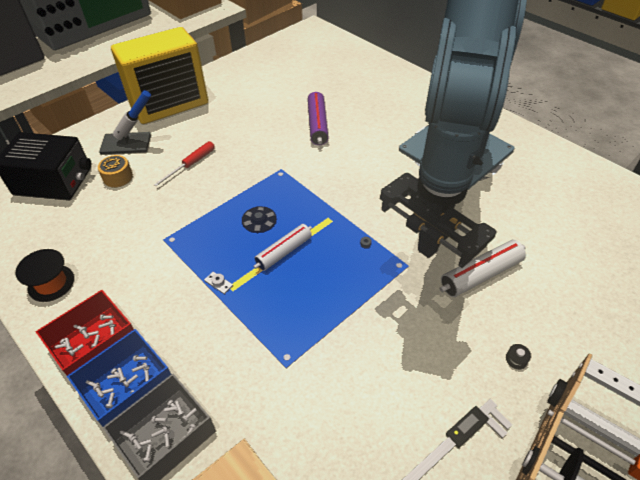

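Top crop: the tube lies along the tape. Its stubs at (400,185) and (392,403) are both within about 1 mm of the tape's middle, and the flange, bearing and collar sit at their original pixels. Handing in.

```bash
python3 - <<'E'
from bench import close_job
print(close_job())
E
```

```text
the job is handed in; nothing more can be done
None
```

The drum tube now lies still along the yellow tape. I rolled it about 113 mm with the closed fingertip resting on its top, using six short strokes, and handed in at about 13 s.

**Final position:** The last wrist-camera reading, just before I lifted the finger, put the axis about 1 mm from the tape's centre line and 0.7° off its direction. After lifting, the top view shows both stub shafts over the middle of the tape. The cameras disagree by about 2 mm on absolute position, so I judged the end state by tube and tape seen in the same picture.

**Rolling:** On the one later half-stroke where I compared both motions, the tube moved half as far as the finger (12.9 mm for 25.9 mm). The red witness line came back to near the top after one turn.

**First stroke:** The finger lost contact partway through it, so that stroke rolled the tube less than planned. The tube stopped, and I set the finger down again with a slightly firmer press.

**Force and other parts:** Downward readings between moves stayed under 12 N. The flange, bearing and collar are at their original pixels in the top view. The screwdriver, caliper and pulley look unmoved in the scene view.

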